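Jack up the right side of a bench spectrometer and hold it for its new feet pads

TASK

The spectrometer is getting rubber pads under its two right-hand feet: set the little toe jack squarely under the marked lift pad on its right side, with the toe centred below the cross, and pump the jack handle until both right-hand feet are clear of the bench by at least 9 mm, so that the pads will slip under, but by no more than 20 mm. Finish with the handle pressed right down and keep holding it there at the end, so that the jack cannot settle while I fit the pads. Lift with the jack only, never with the hand on the spectrometer, and leave the pads, the dropper bottle and the test-tube rack where they are.

Things in the scene. Friction and masses are not known exactly. Their poses are not given: they have to be found in the camera images.
- spectrometer: White bench spectrometer, 300 mm (x) by 340 mm (y) by 215 mm high, about 4 kg, standing on four round feet; its x axis points away from its keypad and screen front, its y axis to its left. Origin on the bench under the middle of the case. It does not slide; raised at the lift pad, its right side (-y) tips up about the left pair of feet, which stay on the bench. This entry is the part that stays level. The bottom of the case is 33 mm above the bench.
- lift_pad (a point): The marked lift point: centre of the lifting area on the underside of a steel tab, 52 mm wide and 8 mm thick, that sticks out 50 mm level from the middle of the spectrometer's right side, underside 34.5 mm above the bench. The point lies below a black cross on the tab's top, 17 mm in from the tab's outer edge and 33 mm out from the case wall; a black chevron on the wall points at the tab. (The small plain lug 105 mm behind it, 20 mm wide, is only for tying down.)
- right_soles (a point): Point midway between the soles of the two right-hand feet, 145 mm right of the spectrometer's middle. Its height is the clearance of these feet above the bench: 0 at the start. Rises about 0.84 mm for each mm the lift pad rises.
- jack: Loose toe jack, 0.8 to 1 kg. Steel base plate 160 by 70 by 8 mm, aluminium column 44 by 44 mm whose top is 122 mm above the bench, a steel toe low down in front, a pump handle at the back. Origin on its underside below the column's middle; x points from the column to the toe, z up. The base reaches 75 mm ahead of the origin and 85 mm behind. Free to grip across the column (its two y sides, 44 mm apart). To stand square, its x axis points along the spectrometer's y axis.
- toe_top (a point): Middle of the toe's flat lifting face, 53 mm ahead of the jack's origin; its height is 22 mm plus the toe's travel. The toe is 46 mm long (x) and 36 mm wide; its upright back plate, 21 mm behind this point, rises beside the column and must stay clear of the tab's edge, so this point can come 4 mm past the lift pad at most.
- jack_toe (a joint): Travel of the toe above its lowest position, m, 0 to 0.045. Starts anywhere between 0 and 0.006. A ratchet lifts it: each full stroke of the handle ends one notch of 6 mm higher (the first stroke can give up to 9 mm), at travels of about 8 and 14 mm (free) and then 19, 25, 31 and 37 mm (carrying the spectrometer). It stays up while the handle returns, but under load it may settle by a mm or two while the handle is up. It cannot be lowered again by the handle.
- jack_handle (a joint): Angle of the pump handle, rad: 0 raised (25 degrees above level), 0.56 fully down (7 degrees below level) on its stop. A spring raises it when it is let go. Pressing it at the grip takes about 2 to 12 N, the most when lifting; about one second per stroke is right. A stroke counts only if the handle goes nearly to both ends.
- handle_grip (a point): Point on top of the handle's round rubber grip, 140 mm from the handle's pivot. The pivot lies 32 mm behind the jack's origin and 86 mm above the bench; the handle runs backwards (jack's -x) from it, its grip (19 mm thick) from 100 to 175 mm out. The point is 154 mm above the bench when the handle is raised and 78 mm when it is fully down; it stays in the jack's mid plane.
- pad_a: Bystander: round black rubber pad for under a foot, 42 mm across, 8 mm thick, flat on the bench. Origin under its middle.
- pad_b: Bystander: a second such pad.
- dropper: Bystander: small amber dropper bottle with black cap and bulb, 34 mm across, 101 mm high. Origin under its middle.
- tube_rack: Bystander: white test-tube rack with glass tubes, 75 by 190 mm, 110 mm high. Origin under its middle.

How it is judged:
On the way:
1. the jack stands on the bench, square to the spectrometer, with its toe under the lift pad, the spectrometer not yet raised (horizontal distance between toe_top and lift_pad below 0.011 m and angle between the x axis of jack and the y axis of spectrometer, either way round below 0.22 rad and height (world z) of jack below 0.004 m and angle between jack's own z axis and vertical below 0.06 rad and height (world z) of right_soles below 0.003 m), for 0.2 s.
At the end, for the whole second after the job is handed in: Jack flat on the bench, square within 0.22 rad, toe within 11 mm of the lift pad and carrying it (over 8 N); right-hand feet 9 to 20 mm clear; fingers hold the handle down (over 1.5 N, 0.44 rad or more) through the last second, robot clear of the spectrometer (horizontal distance between toe_top and lift_pad below 0.011 m and angle between the x axis of jack and the y axis of spectrometer, either way round below 0.22 rad and height (world z) of jack below 0.004 m and angle between jack's own z axis and vertical below 0.06 rad and height (world z) of right_soles between 0.009 and 0.02 m and value of joint jack_handle above 0.44 rad and contact force between the fingers and jack above 1.5 N and contact force between jack and spectrometer above 8 N and linear speed of jack below 0.02 m/s and not (contact force between the arm and spectrometer above 1 N) and not (contact force between the fingers and spectrometer above 1 N)); the arm keeps its last pose, push and grip.
It fails at once if a bystander (rubber pad, dropper bottle, tube rack) is moved more than 30 mm (distance of any of pad_a, pad_b, dropper, tube_rack from where it was at the start of the episode above 0.03 m).
It fails at once if the right-hand feet are raised more than 24 mm (height (world z) of right_soles above 0.024 m).
It fails at once if the robot bears on the spectrometer with more than 10 N (contact force between any of the arm, the fingers and spectrometer above 10 N).
It fails at once if the jack is tipped over (angle between jack's own z axis and vertical above 0.6 rad).
It also fails if it takes over 61 s, if anything falls off the work surface, if the arm or the gripper's body presses on something with over 40 N, if the wrist force passes 120 N, or if a joint passes its speed limit or range.

ROBOT

A 6-joint arm with a two-finger parallel gripper is mounted at the origin on the work surface. World frame = base frame: x ahead of the robot, y to its left, z up, the work surface at z = 0. Lengths are in m, angles in rad, forces in N, time in s.
With the tool pointing down it reaches from about 0.275 to 0.825 m from the base axis. Payload 5.2 kg.
Tool frame: the origin (TCP) lies at the very end of the fingers, on their centre line; the grasp point (between the pads) lies 19 mm behind it; z points along the fingers, x is the direction in which the jaws open and shut, and the axes are right-handed (so a half turn about z gives the same grasp; the last joint's range is limited). The gripper opens to 93 mm and grips with 3 to 60 N. Pads are 15 mm wide; open, the fingers measure 128 mm over their backs; the gripper's body (75 mm by 188 mm) begins 65 mm behind the grasp point.
Start: joints at [-1.427, 0.259, 1.535, -0, 1.348, -0.203], TCP at [0.187, -0.517, 0.219] pointing down, gripper open.
Joint ranges: [-3.14, 3.14], [-0.91, 2.08], [0.19, 2.58], [-1.22, 4.36], [0.22, 2.71], [-3.12, 3.12]. Speed limits (rad/s): [2.57, 2.57, 3.14, 3.14, 3.14, 3.14].

INTERFACE

Orientations are given as a 3x3 rotation matrix whose columns are the frame's x, y, z axes.
In Python, from cell import robot, eyes, order gives the robot as it stands.
- The arm moves only by the shell command python3 -m pendant 'ROWS' [OPENING] [FORCE]. ROWS is JSON, a list of rows, each a list of 6 numbers: the shift along the tool's x, y, z in m, then the turn, a rotation vector about the tool's x, y, z in degrees. In form: [[dx, dy, dz, ax, ay, az], ...]. A call has 1 to 12 rows; each row is the pose to reach, as a shift and turn from the pose measured when the call began, along the tool's axes at that moment; what a row does not reach only later rows make up. A row lasts 1/8 s, in which the tool goes at most 62.5 mm and 10.7 degrees, less where a joint would pass 70% of its speed; a pose out of reach is approached as far as the arm can. A call with a gripper value outside its range is refused whole. OPENING is the opening in per cent of the stroke, from 0 (shut) to 100 (fully open), set as the call begins (- or left out, the last holds). The fingers move at their own pace and stop on an object; FORCE is the grip in N (left out, the last holds). Time passes only in rows, so rows that repeat a pose let the fingers close. It gives the time, the measured TCP pose, the force and the opening at its end, in the units of the state.
- robot.get_state(): the state, without advancing time (a new reading comes with each control period).
- eyes.snapshot(name): name is "side" or "top"; returns the picture (420x560x3 uint8, blue, green, red); there is no depth.
- eyes.get_calibration(name): a dict with "fx", "fy", "cx", "cy" (pixels), "rvec" (rotation vector, rad) and "tvec" (3), from world to camera coordinates, as OpenCV has them. Camera axes: x right, y down, z forward; pixel columns grow to the right and rows downward; lengths in m; the calibration is good to about 2 mm. A picture is of the moment at which its call begins. get_calibration takes no time and is no camera call.
- order.sign_off(): hands the job in, once; it reports no verdict.
The state is a dict: "t": time; "joint_pos": joint angles; "joint_vel": joint speeds; "joint_torque": joint torques, N m; "ee_pos": TCP position; "tool_rot": TCP orientation; "ft_force": force on the tool from outside, world axes, zero at the start; "ft_torque": the same for the moment, N m; "grip_width": opening from 0.0 (shut) to 1.0 (fully open).
Only numpy, scipy, OpenCV 4.12 (cv2) and the standard library are available. Lean on these libraries where they do the work, as an engineer would, in place of code of your own. Each camera call takes 0.05 s, during which the arm holds its last target.

## Working session

There is one attempt and no reset: what is moved stays moved. The work goes in short steps, Python scripts to look and compute and a shell command to move; the robot and the scene stay as the last step left them, time stands still between calls to the robot, and variables do not carry over. Pictures are saved under pics/ and viewed, and the job is handed in when it is done.

```bash
ls; mkdir -p pics; python3 - <<'E'
from cell import robot,eyes,order
import cv2
for n in("top","side"):
    cv2.imwrite(f"pics/{n}0.png",eyes.snapshot(n)); print(eyes.get_calibration(n))
s=robot.get_state();print(s)
E
```

```text
pics
{'fx': 510.55706978361417, 'fy': 510.55706978361417, 'cx': 274.93839693624943, 'cy': 210.17724812178614, 'rvec': array([ 2.19090243, -2.12990948,  0.1378866 ]), 'tvec': array([0.04613675, 0.63888768, 1.11735322])}
{'fx': 385.8583825808751, 'fy': 385.8583825808751, 'cx': 263.18011094451987, 'cy': 204.25350125499978, 'rvec': array([ 0.74756167, -2.65971283,  1.04858811]), 'tvec': array([0.53093014, 0.26730566, 0.99872902])}
{'t': 0.1, 'joint_pos': array([-1.42680033e+00,  2.59298719e-01,  1.53599524e+00,  1.80509682e-05,
        1.34800887e+00, -2.02759921e-01]), 'joint_vel': array([ 0.00069618, -0.00011767, -0.0032325 , -0.0002103 ,  0.00063285,
        0.00064871]), 'joint_torque': array([ 2.17731635e-03, -4.38210440e+01, -2.84643835e+01,  7.21027446e-02,
        3.61655932e-02, -6.60373166e-05]), 'ee_pos': array([ 0.18689152, -0.51673446,  0.21787679]), 'tool_rot': array([[ 3.39844648e-01, -9.40481559e-01, -2.27984904e-04],
       [-9.40480101e-01, -3.39844532e-01,  1.69499721e-03],
       [-1.67159305e-03, -3.61620467e-04, -9.99998538e-01]]), 'ft_force': array([0.44442681, 0.66199446, 0.7388166 ]), 'ft_torque': array([ 0.03192947, -0.07750956, -0.00799112]), 'grip_width': 0.9986353893261941}
```

View pics/top0.png

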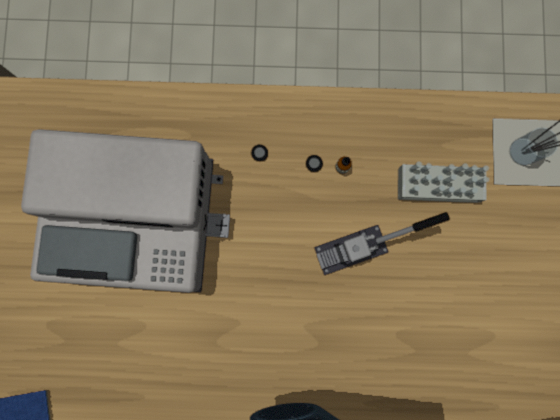

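View pics/side0.png

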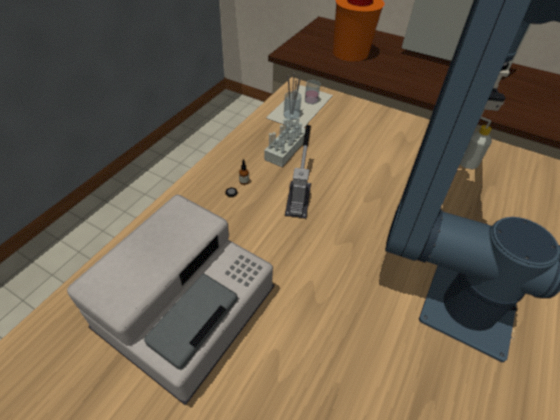

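```bash
cat > h.py <<'E'
import cv2,numpy as np
from cell import robot,eyes,order
def cal(n):
    c=eyes.get_calibration(n);K=np.array([[c['fx'],0,c['cx']],[0,c['fy'],c['cy']],[0,0,1.]])
    return K,np.array(c['rvec'],float),np.array(c['tvec'],float)
def proj(n,P):
    K,r,t=cal(n);return cv2.projectPoints(np.array(P,float).reshape(-1,1,3),r,t,K,None)[0].reshape(-1,2)
def back(n,uv,z):
    K,r,t=cal(n);R=cv2.Rodrigues(r)[0];C=-R.T@t
    d=(R.T@np.linalg.inv(K)@np.c_[np.atleast_2d(uv),np.ones(len(np.atleast_2d(uv)))].T).T
    return C+d*((z-C[2])/d[:,2])[:,None]
def crop(n,name,x0,y0,x1,y1,k,img=None):
    im=eyes.snapshot(n) if img is None else img
    o=cv2.resize(im[y0:y1,x0:x1],None,fx=k,fy=k,interpolation=cv2.INTER_CUBIC)
    cv2.imwrite(f"pics/{name}.png",o)
E
python3 - <<'E'
from h import *
for n in("top","side"):
    K,r,t=cal(n);print(n,-cv2.Rodrigues(r)[0].T@t)
print(proj("top",[[0,0,0],[.187,-.517,.219],[.5,0,0]]))
im=cv2.imread("pics/top0.png")
crop("top","t_jack",300,195,460,285,5,im)
crop("top","t_tab",160,150,260,300,4,im)
im=cv2.imread("pics/side0.png")
crop("side","s_jack",220,110,340,230,5,im)
E
```

```text
top [0.49610663 0.06803787 1.18660581]
side [0.21299314 0.69351446 0.90800353]
[[296.01986203 502.10697682]
 [589.48599812 453.89196843]
 [300.95167636 272.05727392]]
```

View pics/t_jack.png

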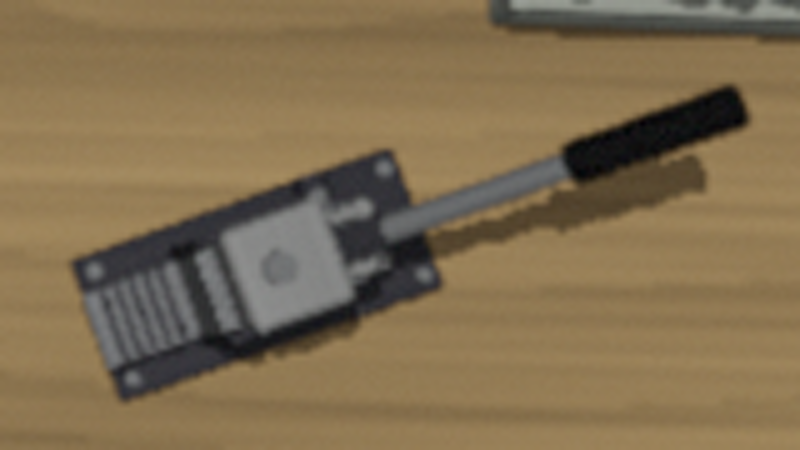

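View pics/t_tab.png

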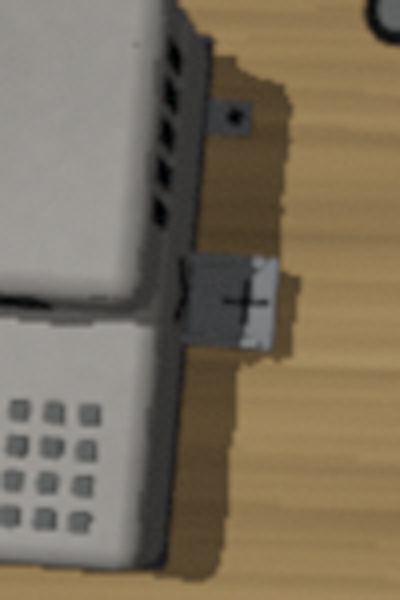

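View pics/s_jack.png

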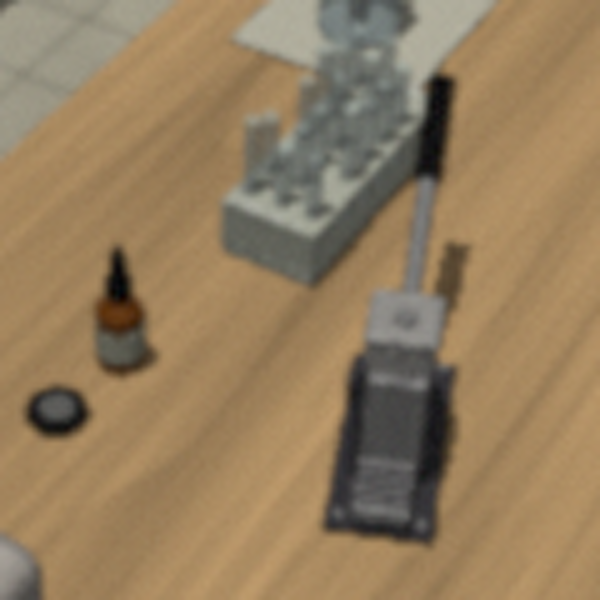

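```bash
python3 - <<'E'
from h import *
o=np.array([300,195]);k=5
c=np.array([[75,262],[392,150],[440,285],[122,400]])/k+o-.4
B=back("top",c,.008);print(B.round(4))
print("lens",[np.linalg.norm(B[i]-B[(i+1)%4]).round(4) for i in range(4)])
ax=(B[0]+B[3]-B[1]-B[2])/2;ax/=np.linalg.norm(ax);print("jack x",ax,np.degrees(np.arctan2(ax[1],ax[0])))
mid=B.mean(0);O=mid+ax*.005;print("origin base",O, "col",back("top",np.array([[285,268]])/k+o-.4,.122))
o=np.array([160,150]);k=4
t=np.array([[245,301],[278,257],[272,350],[211,103],[207,133],[252,103]])/k+o-.4
print(back("top",t,.0425).round(4))
e=back("top",np.array([[37,283],[196,291],[40,130],[198,142]]),.1);print(e)
for i in(0,2):
  d=e[i]-e[i+1];print(np.degrees(np.arctan2(d[1],d[0])))
# bystanders
print(back("top",np.array([[260,153],[314,163],[345,165]]),.008).round(3), back("top",np.array([[400,202],[486,203],[400,165],[488,165]]),.1).round(3))
im=cv2.imread("pics/top0.png");crop("top","t_spec",15,120,235,300,3,im)
E
```

```text
[[ 0.5582 -0.0298  0.008 ]
 [ 0.6143 -0.176   0.008 ]
 [ 0.5524 -0.1984  0.008 ]
 [ 0.4957 -0.0525  0.008 ]]
lens [np.float64(0.1566), np.float64(0.0658), np.float64(0.1565), np.float64(0.0665)]
jack x [-0.36014145  0.93289771  0.        ] 111.10888335519427
origin base [ 0.55332941 -0.10949864  0.008     ] col [[ 0.55217763 -0.10791509  0.122     ]]
[[0.6002 0.1848 0.0425]
 [0.6256 0.1672 0.0425]
 [0.5731 0.1686 0.0425]
 [0.7126 0.2087 0.0425]
 [0.6953 0.2102 0.0425]
 [0.7133 0.1854 0.0425]]
[[0.46142241 0.55973884 0.1       ]
 [0.45402881 0.22540365 0.1       ]
 [0.79114617 0.58111236 0.1       ]
 [0.77455743 0.23601315 0.1       ]]
88.73314840583868
87.24794006389803
[[ 0.776  0.103  0.008]
 [ 0.756 -0.025  0.008]
 [ 0.753 -0.098  0.008]] [[ 0.655 -0.204  0.1  ]
 [ 0.658 -0.39   0.1  ]
 [ 0.736 -0.204  0.1  ]
 [ 0.742 -0.396  0.1  ]]
```

View pics/t_spec.png

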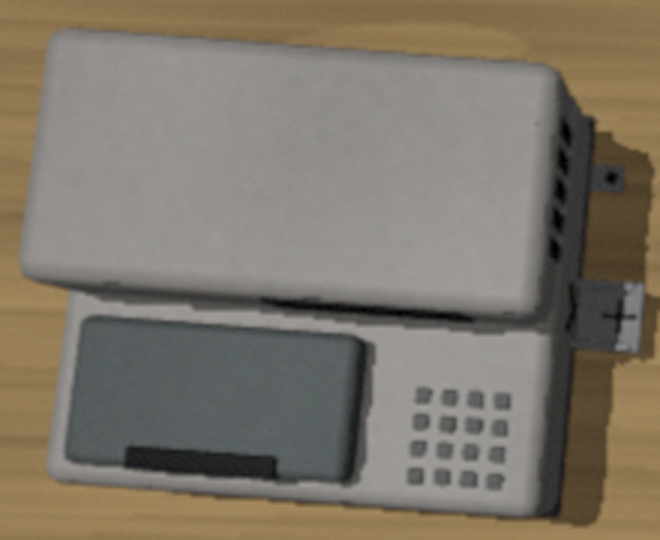

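```bash
python3 - <<'E'
from h import *
def an(a,b,z):
  e=back("top",np.array([a,b],float)/3+[15,120]-.33,z);d=e[0]-e[1];return np.degrees(np.arctan2(d[1],d[0])).round(2),e.round(3).tolist()
print("back",an((60,32),(555,68),.215))
print("hfront",an((25,278),(540,318),.215))
print("front",an((52,478),(550,515),.09))
print("keypad",an((424,396),(502,402),.09),an((415,476),(495,482),.09))
print("screen",an((85,318),(360,338),.1),an((68,460),(345,482),.1))
print("right",an((592,120),(560,515),.04))
print("tab",an((575,283),(643,285),.0425),an((573,348),(640,352),.0425))
E
```

```text
back (np.float64(87.44), [[0.759, 0.537, 0.215], [0.745, 0.215, 0.215]])
hfront (np.float64(87.17), [[0.598, 0.546, 0.215], [0.582, 0.217, 0.215]])
front (np.float64(87.38), [[0.469, 0.576, 0.09], [0.453, 0.223, 0.09]])
keypad (np.float64(87.22), [[0.534, 0.316, 0.09], [0.532, 0.26, 0.09]]) (np.float64(87.34), [[0.478, 0.319, 0.09], [0.475, 0.263, 0.09]])
screen (np.float64(87.46), [[0.582, 0.557, 0.1], [0.574, 0.362, 0.1]]) (np.float64(87.09), [[0.482, 0.561, 0.1], [0.472, 0.366, 0.1]])
right (np.float64(-2.09), [[0.749, 0.211, 0.04], [0.451, 0.222, 0.04]])
tab (np.float64(89.94), [[0.624, 0.218, 0.042], [0.624, 0.167, 0.042]]) (np.float64(88.2), [[0.575, 0.218, 0.042], [0.573, 0.168, 0.042]])
```

```bash
cat >> h.py <<'E'
from scipy.spatial.transform import Rotation as Ro
def go(p,yaw,tilt=None):
    """print tool-frame shift & rotvec deg from current pose to world p with tool down and tool x at yaw deg"""
    s=robot.get_state();R=s['tool_rot'];c,sn=np.cos(np.radians(yaw)),np.sin(np.radians(yaw))
    T=np.array([[c,sn,0],[sn,-c,0],[0,0,-1.]])
    d=R.T@(np.array(p)-s['ee_pos']);rv=Ro.from_matrix(R.T@T).as_rotvec(degrees=True)
    print("t",s['t'],"shift",d.round(4),"turn",rv.round(2));return d,rv
E
python3 - <<'E'
from h import *
go([.5527,-.1087,.219],21.1)
E
```

```text
t 0.1 shift [-0.2594 -0.4827 -0.0005] turn [-9.000e-02  6.000e-02 -9.123e+01]
```

```bash
python3 -m pendant '[[-0.026,-0.048,0,0,0,-9],[-0.052,-0.096,0,0,0,-18],[-0.078,-0.145,0,0,0,-27.5],[-0.104,-0.193,0,0,0,-36.5],[-0.13,-0.241,0,0,0,-45.5],[-0.156,-0.29,0,0,0,-55],[-0.182,-0.338,0,0,0,-64],[-0.208,-0.386,0,0,0,-73],[-0.234,-0.435,0,0,0,-82],[-0.2594,-0.4827,0,0,0,-91.2],[-0.2594,-0.4827,0,0,0,-91.2]]' 100; python3 - <<'E'
from h import *
go([.5527,-.1087,.061],21.1)
crop("top","t1",0,0,560,420,1)
E
```

```text
t: 1.48
ee_pos: [0.5541, -0.1056, 0.2177]
tool_rot: [[0.931, 0.365, -0.001], [0.365, -0.931, 0.003], [0.0, -0.003, -1.0]]
ft_force: [0.1, 0.5, -0.5]
grip_width: 1.0
t 1.475 shift [-0.0025  0.0028  0.1567] turn [-0.16 -0.02  0.3 ]
```

View pics/t1.png

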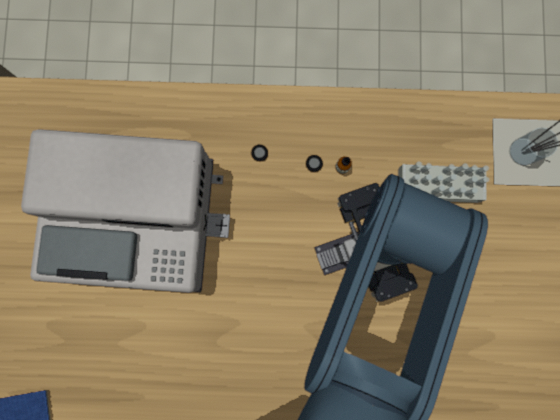

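The arm hangs over the jack, with the gripper straddling the column around (365,240). I'll descend and then grip.

```bash
python3 -m pendant '[[-0.0025,0.0028,0.03,0,0,0.3],[-0.0025,0.0028,0.07,0,0,0.3],[-0.0025,0.0028,0.11,0,0,0.3],[-0.0025,0.0028,0.14,0,0,0.3],[-0.0025,0.0028,0.157,0,0,0.3],[-0.0025,0.0028,0.157,0,0,0.3]]' && python3 -m pendant '[[0,0,0,0,0,0],[0,0,0,0,0,0],[0,0,0,0,0,0],[0,0,0,0,0,0],[0,0,0,0,0,0]]' 0 40; python3 - <<'E'
from h import *
go([.5527,-.1087,.061],21.1)
crop("side","s2",200,50,400,250,3)
E
```

```text
t: 2.28
ee_pos: [0.5501, -0.1111, 0.0599]
tool_rot: [[0.935, 0.355, -0.004], [0.355, -0.935, 0.003], [-0.003, -0.004, -1.0]]
ft_force: [1.4, -0.5, 0.7]
grip_width: 1.0
t: 2.9
ee_pos: [0.5516, -0.1108, 0.0604]
tool_rot: [[0.935, 0.355, -0.001], [0.355, -0.935, 0.003], [0.0, -0.003, -1.0]]
ft_force: [4.2, 3.6, 3.0]
grip_width: 0.511
t 2.9 shift [ 0.0018 -0.0016 -0.0005] turn [-0.17 -0.02 -0.31]
```

View pics/s2.png

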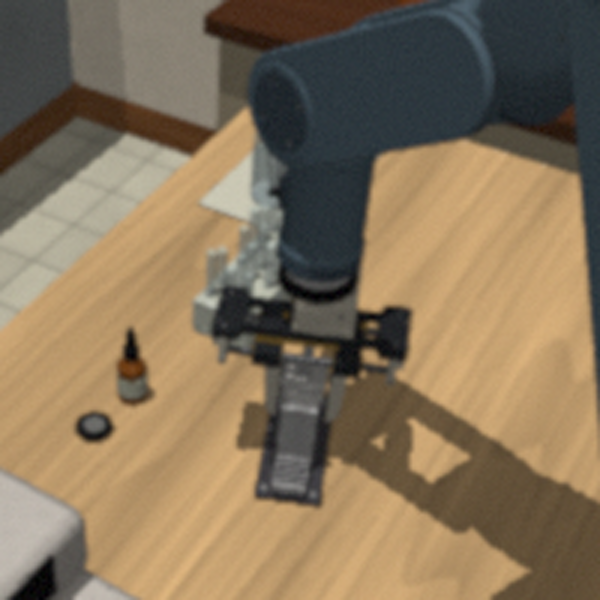

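```bash
python3 -m pendant '[[0,0,0,0,0,0],[0,0,0,0,0,0],[0,0,-0.005,0,0,0],[0,0,-0.01,0,0,0],[0,0,-0.015,0,0,0],[0,0,-0.015,0,0,0]]' ; python3 - <<'E'
from h import *
u=np.array([np.cos(np.radians(87.3)),np.sin(np.radians(87.3)),0])
pad=np.array([.6002,.1849,0])
for back_ in (.08,0): print(pad-u*(.055+.0016+back_))
p=pad-u*(.055+.0016+.08);p[2]=.074;go(p,-2.7)
crop("side","s3",200,50,400,250,3)
E
```

```text
t: 3.7
ee_pos: [0.5524, -0.111, 0.076]
tool_rot: [[0.935, 0.355, 0.001], [0.355, -0.935, 0.002], [0.002, -0.002, -1.0]]
ft_force: [-0.3, -0.4, -9.3]
grip_width: 0.468
[0.59376526 0.04845164 0.        ]
[0.59753377 0.12836283 0.        ]
t 3.7 shift [ 0.0953 -0.1344  0.0024] turn [-0.13 -0.07 23.49]
```

View pics/s3.png

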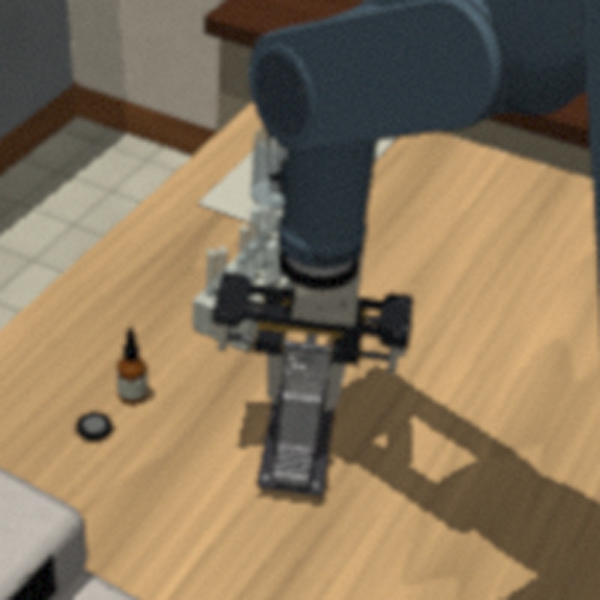

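```bash
python3 -m pendant '[[0.012,-0.017,0,0,0,3],[0.03,-0.042,0,0,0,7.5],[0.05,-0.07,0,0,0,12],[0.068,-0.096,0,0,0,17],[0.082,-0.117,0,0,0,21],[0.0953,-0.1344,0,0,0,23.5],[0.0953,-0.1344,0,0,0,23.5],[0.0953,-0.1344,0.002,0,0,23.5]]' ; python3 - <<'E'
from h import *
im=eyes.snapshot("top");crop("top","t4",0,0,560,420,1,im);crop("top","t4b",180,130,340,280,5,im)
crop("side","s4",150,100,350,300,3)
go([.5938,.0485,.063],-2.7)
E
```

```text
t: 4.75
ee_pos: [0.5934, 0.0483, 0.074]
tool_rot: [[0.999, -0.047, 0.0], [-0.047, -0.999, 0.002], [0.0, -0.002, -1.0]]
ft_force: [0.7, -0.5, -9.8]
grip_width: 0.472
t 4.85 shift [ 0.0007 -0.0006  0.0107] turn [-0.14  0.04 -0.04]
```

View pics/t4b.png

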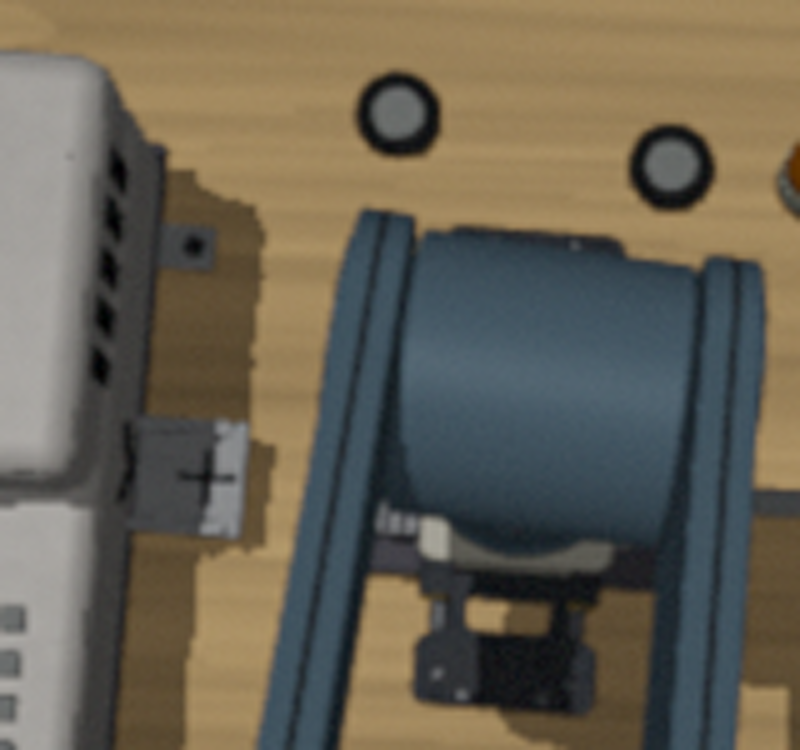

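View pics/s4.png

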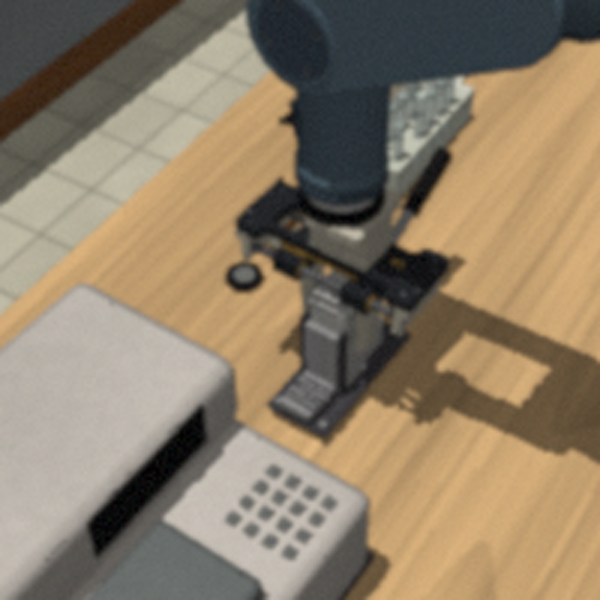

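```bash
python3 - <<'E'
from h import *
for z in (.25,.3,.35,.4): print(z,proj("side",[[.593,.048+.08,z]]),proj("top",[[.593,.048+.08,z],[.593,.048-.08,z]]), back("side",[[246.7,121.7]],z))
E
```

```text
0.25 [[246.85431341 183.18319853]] [[240.42927783 219.08485298]
 [327.15445033 221.54601407]] [[ 0.7321864  -0.08717429  0.25      ]]
0.3 [[246.4307181  167.88654763]] [[238.70341821 216.08787109]
 [330.25376492 218.68774189]] [[ 0.69273423 -0.02785176  0.3       ]]
0.35 [[245.97150037 151.30351828]] [[236.77411562 212.73760736]
 [333.71819109 215.49275389]] [[0.65328207 0.03147078 0.35      ]]
0.4 [[245.47196944 133.26472018]] [[234.60314452 208.96768253]
 [337.6162843  211.89782636]] [[0.61382991 0.09079331 0.4       ]]
```

```bash
python3 -m pendant '[[0.0005,-0.0005,0.005,0,0,0],[0.0005,-0.0005,0.010,0,0,0],[0.0005,-0.0005,0.0125,0,0,0],[0.0005,-0.0005,0.0125,0,0,0]]' ; python3 - <<'E'
from h import *
im=eyes.snapshot("top");crop("top","t5b",230,190,310,270,8,im)
crop("side","s5",210,160,300,260,7)
s=robot.get_state();print(s['ee_pos'],s['ft_force'])
p=s['ee_pos'];u=np.array([np.cos(np.radians(87.3)),np.sin(np.radians(87.3)),0]);v=np.array([-u[1],u[0],0])
O=np.array([p[0],p[1],0])+u*.0016
P=[O+u*a+v*b+[0,0,z] for a,b,z in[(75,35,8),(75,-35,8),(53,0,22),(75,18,22),(75,-18,22),(-85,35,8)] for a,b,z in[(a/1e3,b/1e3,z/1e3)]]
print(((proj("side",P)-[210,160]+.5)*7).round(0));print(((proj("top",P)-[230,190]+.5)*8).round(0))
E
```

```text
t: 5.35
ee_pos: [0.5935, 0.0483, 0.061]
tool_rot: [[0.999, -0.048, -0.001], [-0.048, -0.999, 0.002], [-0.001, -0.002, -1.0]]
ft_force: [0.5, -0.3, -8.8]
grip_width: 0.474
[0.59372585 0.04837271 0.06122346] [ 0.33902859  0.2431765  -8.73386288]
[[338. 614.]
 [201. 538.]
 [298. 521.]
 [304. 575.]
 [232. 536.]
 [541. 374.]]
[[139. 430.]
 [159. 190.]
 [224. 311.]
 [142. 368.]
 [152. 243.]
 [693. 472.]]
```

View pics/s5.png

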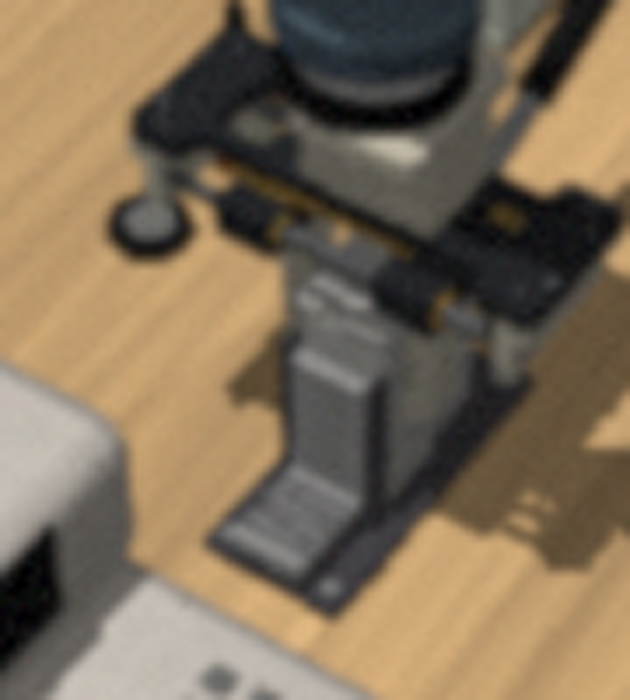

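View pics/t5b.png

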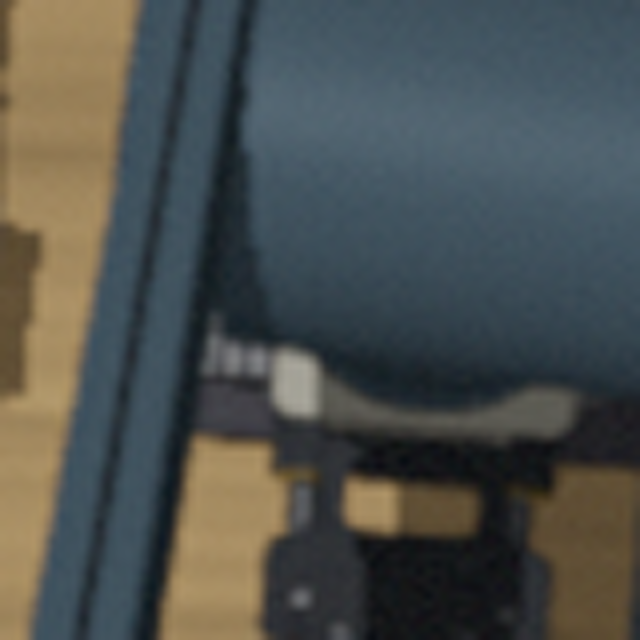

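```bash
python3 - <<'E'
from h import *
u=np.array([np.cos(np.radians(87.3)),np.sin(np.radians(87.3)),0])
p=np.array([.6002,.1849,.061])-.056*u;print(p);go(p,-2.7)
E
```

```text
[0.59756204 0.12896217 0.061     ]
t 5.45 shift [-0.     -0.0807  0.0004] turn [-0.14  0.03 -0.03]
```

```bash
python3 -m pendant '[[0,-0.01,0.0002,0,0,0],[0,-0.025,0.0002,0,0,0],[0,-0.04,0.0002,0,0,0],[0,-0.053,0.0002,0,0,0],[0,-0.065,0.0002,0,0,0],[0,-0.074,0.0002,0,0,0],[0,-0.079,0.0002,0,0,0],[0,-0.0807,0.0002,0,0,0],[0,-0.0807,0.0002,0,0,0]]' ; python3 - <<'E'
from h import *
go([.59756,.12896,.0595],-2.7)
crop("side","s6",150,130,300,250,5)
E
```

```text
t: 6.58
ee_pos: [0.5976, 0.1287, 0.0612]
tool_rot: [[0.999, -0.048, -0.0], [-0.048, -0.999, 0.002], [-0.0, -0.002, -1.0]]
ft_force: [0.8, 0.1, -9.3]
grip_width: 0.472
t 6.575 shift [-0.0001 -0.0002  0.0017] turn [-0.13  0.03 -0.04]
```

View pics/s6.png

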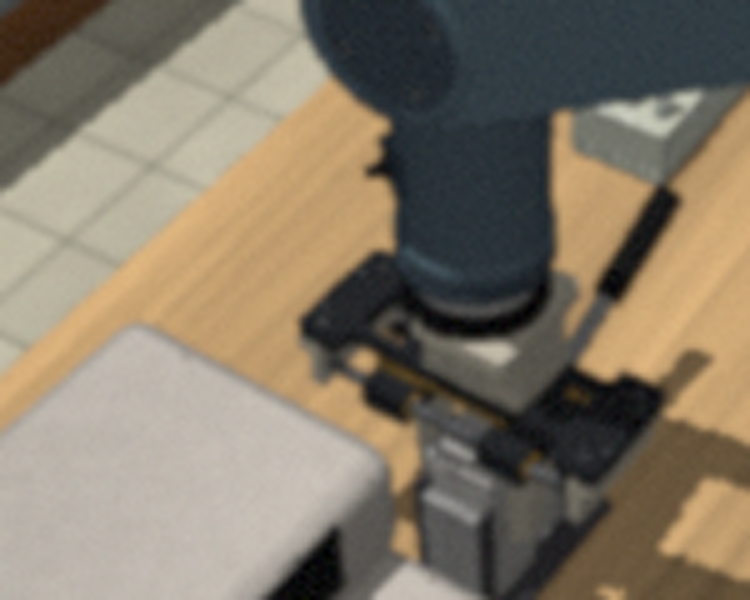

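```bash
python3 -m pendant '[[0,0,0.001,0,0,0],[0,0,0.0018,0,0,0],[0,0,0.002,0,0,0]]' && python3 -m pendant '[[0,0,0,0,0,0],[0,0,0,0,0,0],[0,0,0,0,0,0],[0,0,0,0,0,0]]' 100
```

```text
t: 7.0
ee_pos: [0.5978, 0.1284, 0.0605]
tool_rot: [[0.999, -0.048, 0.0], [-0.048, -0.999, 0.002], [0.0, -0.002, -1.0]]
ft_force: [-3.9, 1.2, 5.0]
grip_width: 0.474
t: 7.5
ee_pos: [0.598, 0.1284, 0.0604]
tool_rot: [[0.999, -0.048, 0.001], [-0.048, -0.999, 0.002], [0.001, -0.002, -1.0]]
ft_force: [1.0, 0.1, 0.1]
grip_width: 0.855
```

```bash
python3 -m pendant '[[0,0,-0.02,0,0,0],[0,0,-0.06,0,0,0],[0,0,-0.1,0,0,0],[0,0,-0.13,0,0,0],[0,0.02,-0.135,0,0,0],[0,0.05,-0.135,0,0,0],[0,0.09,-0.135,0,0,0],[0,0.13,-0.135,0,0,0],[0,0.155,-0.135,0,0,0],[0,0.165,-0.135,0,0,0],[0,0.165,-0.135,0,0,0]]' 100 && python3 - <<'E'
from h import *
im=eyes.snapshot("top");crop("top","t7",0,0,560,420,1,im);crop("top","t7b",170,170,330,270,5,im)
E
```

```text
t: 8.88
ee_pos: [0.5894, -0.0374, 0.1941]
tool_rot: [[0.999, -0.05, -0.001], [-0.05, -0.999, 0.003], [-0.001, -0.002, -1.0]]
ft_force: [-0.4, 0.4, 0.2]
grip_width: 0.999
```

View pics/t7.png

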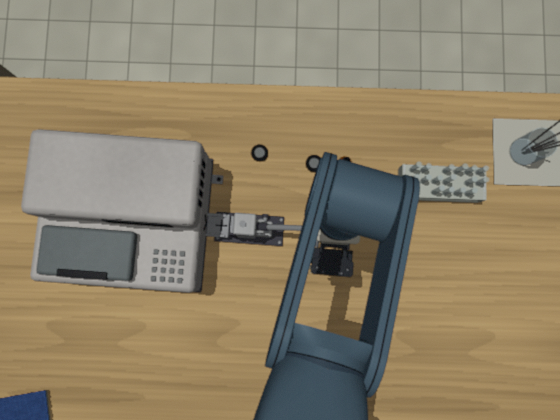

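View pics/t7b.png

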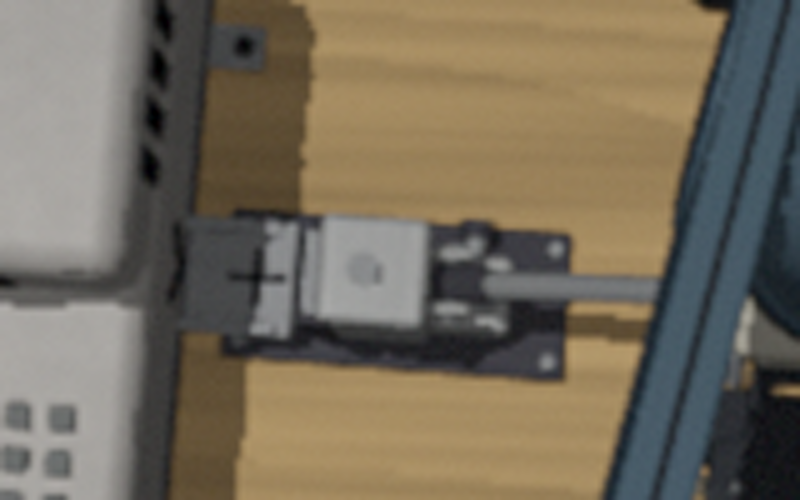

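```bash
python3 - <<'E'
from h import *
f=lambda a,z:back("top",np.array(a,float)/5+[170,170]-.4,z)
B=f([[235,212],[570,235],[563,380],[222,355]],.008);print(B.round(4))
ax=(B[0]+B[3]-B[1]-B[2])[:2];yaw=np.degrees(np.arctan2(ax[1],ax[0]));print("yaw",yaw)
u=np.array([np.cos(np.radians(87.3)),np.sin(np.radians(87.3)),0]);v=np.array([-u[1],u[0],0])
cross=f([[257,277]],.0425)[0];print("cross",cross)
O1=B.mean(0)+u*.005
C=f([[322,214],[430,221],[424,329],[317,322]],.122);O2=C.mean(0)
for O in(O1,O2):
  d=O+u*.053-cross;print(O.round(4),"u err",d@u,"v err",d@v)
# toe back plate to tab edge; predicted handle
h=f([[490,285],[650,288]],.12);print(h)
E
```

```text
[[0.633  0.1994 0.008 ]
 [0.6267 0.0435 0.008 ]
 [0.5593 0.045  0.008 ]
 [0.5664 0.2026 0.008 ]]
yaw 87.55459246763127
cross [0.59985944 0.18444554 0.0425    ]
[0.5966 0.1276 0.008 ] u err -0.003903519961332547 v err 0.0005825293021340417
[0.5964 0.1278 0.122 ] u err -0.0037071363208304696 v err 0.0007867905681161214
[[0.59224352 0.07883981 0.12      ]
 [0.59288867 0.01173148 0.12      ]]
```

```bash
python3 - <<'E'
from h import *
go([.5965,.1280,.0608],-2.6)
E
```

```text
t 8.925 shift [-0.001  -0.1644  0.134 ] turn [-0.15  0.03 -0.2 ]
```

```bash
python3 -m pendant '[[0,-0.03,0,0,0,0],[0,-0.075,0,0,0,0],[-0.001,-0.12,0,0,0,0],[-0.001,-0.155,0,0,0,0],[-0.001,-0.1644,0,0,0,0],[-0.001,-0.1644,0.03,0,0,0],[-0.001,-0.1644,0.07,0,0,0],[-0.001,-0.1644,0.105,0,0,0],[-0.001,-0.1644,0.13,0,0,0],[-0.001,-0.1644,0.134,0,0,0],[-0.001,-0.1644,0.134,0,0,0]]' && python3 -m pendant '[[0,0,0,0,0,0],[0,0,0,0,0,0],[0,0,0,0,0,0],[0,0,0,0,0,0],[0,0,0,0,0,0],[0,0,0,0,0,0]]' 0 25
```

```text
t: 10.3
ee_pos: [0.5969, 0.1279, 0.0613]
tool_rot: [[0.999, -0.049, 0.0], [-0.049, -0.999, 0.003], [-0.0, -0.003, -1.0]]
ft_force: [-0.0, 0.3, 0.4]
grip_width: 0.999
t: 11.05
ee_pos: [0.5975, 0.1279, 0.0615]
tool_rot: [[0.999, -0.049, 0.001], [-0.049, -0.999, 0.003], [0.001, -0.003, -1.0]]
ft_force: [2.5, 0.7, -0.7]
grip_width: 0.471
```

```bash
python3 -m pendant '[[0,-0.0015,0,0,0,0],[0,-0.003,0,0,0,0],[0,-0.0045,0,0,0,0],[0,-0.0047,0,0,0,0],[0,-0.0047,0,0,0,0]]' && python3 -m pendant '[[0,0,0,0,0,0],[0,0,0,0,0,0],[0,0,0,0,0,0],[0,0,0,0,0,0],[0,0,-0.02,0,0,0],[0,0,-0.06,0,0,0],[0,0,-0.1,0,0,0],[0,0,-0.13,0,0,0],[0,0,-0.135,0,0,0]]' 100
```

```text
t: 11.68
ee_pos: [0.5976, 0.1314, 0.0615]
tool_rot: [[0.999, -0.049, 0.001], [-0.049, -0.999, 0.001], [0.001, -0.001, -1.0]]
ft_force: [0.7, -5.4, 2.0]
grip_width: 0.471
t: 12.8
ee_pos: [0.5988, 0.1314, 0.1989]
tool_rot: [[0.999, -0.049, 0.006], [-0.049, -0.999, 0.001], [0.005, -0.001, -1.0]]
ft_force: [-0.0, -0.2, -1.5]
grip_width: 1.0
```

```bash
python3 -m pendant '[[0,0.03,0,0,0,0],[0,0.075,0,0,0,0],[0,0.12,0,0,0,0],[0,0.155,0,0,0,0],[0,0.166,0,0,0,0],[0,0.168,0,0,0,0],[0,0.168,0,0,0,0]]' 0 20 && python3 - <<'E'
from h import *
im=eyes.snapshot("top");crop("top","t8b",170,170,330,270,5,im)
E
```

```text
t: 13.68
ee_pos: [0.5905, -0.0352, 0.1983]
tool_rot: [[0.999, -0.048, 0.005], [-0.048, -0.999, 0.002], [0.005, -0.002, -1.0]]
ft_force: [-0.7, 0.2, 0.2]
grip_width: 0.297
```

View pics/t8b.png

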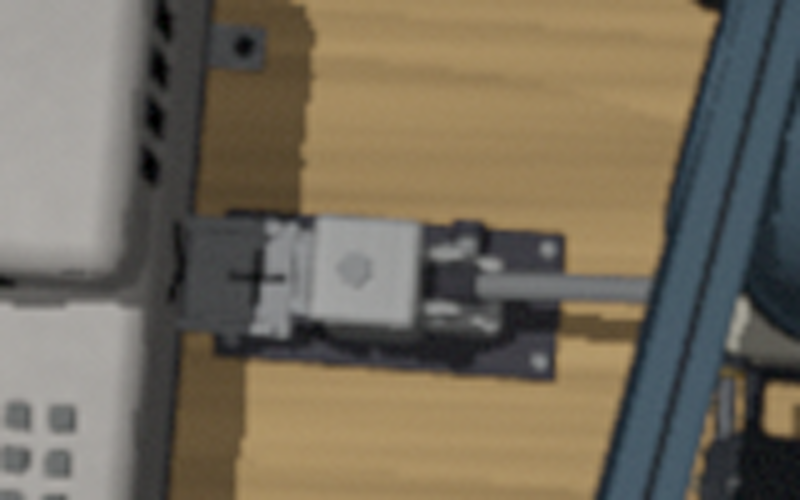

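```bash
python3 -m pendant '[[0,0,0.02,0,0,0],[0,0,0.038,0,0,0],[0,0,0.048,0,0,0],[0,0,0.058,0,0,0],[0,0,0.068,0,0,0],[0,0,0.078,0,0,0],[0,0,0.088,0,0,0],[0,0,0.098,0,0,0],[0,0,0.108,0,0,0],[0,0,0.116,0,0,0],[0,0,0.119,0,0,0],[0,0,0.119,0,0,0]]' && python3 - <<'E'
from h import *
im=eyes.snapshot("top");crop("top","t9b",170,170,330,270,5,im)
crop("side","s9",180,120,330,240,5)
print(robot.get_state()['ee_pos'])
E
```

```text
t: 15.22
ee_pos: [0.5928, -0.0362, 0.081]
tool_rot: [[0.999, -0.047, 0.009], [-0.047, -0.999, -0.001], [0.009, 0.001, -1.0]]
ft_force: [-1.3, -4.4, 7.3]
grip_width: 0.004
[ 0.59286124 -0.03614426  0.08121234]
```

View pics/t9b.png

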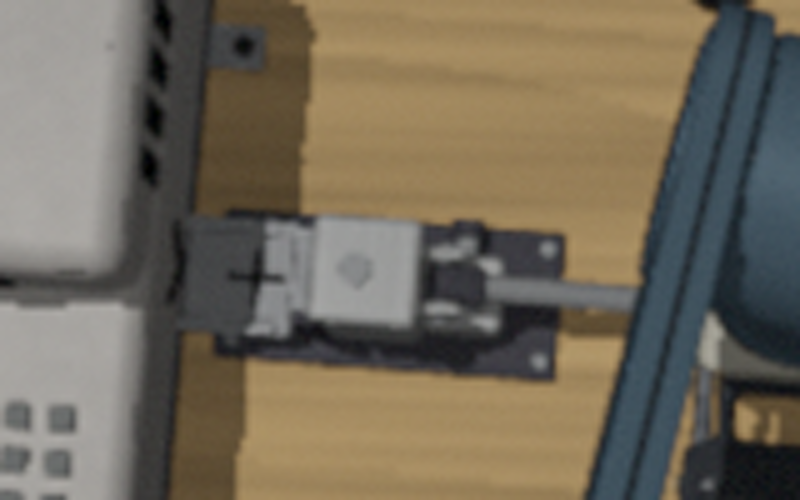

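View pics/s9.png

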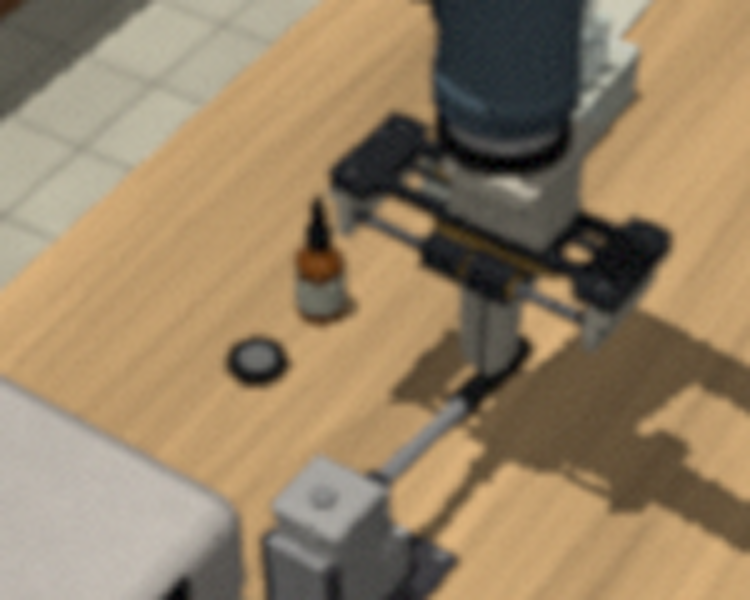

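```bash
python3 - <<'E'
from h import *
go([.5899,-.0350,.163],-2.6)
E
```

```text
t 15.325 shift [-0.0023 -0.0009 -0.0818] turn [ 0.04 -0.51 -0.08]
```

```bash
python3 -m pendant '[[0,0,-0.015,0,-0.5,0],[0,-0.001,-0.035,0,-0.5,0],[-0.001,-0.001,-0.055,0,-0.5,0],[-0.002,-0.001,-0.075,0,-0.5,0],[-0.002,-0.001,-0.083,0,-0.5,0],[-0.002,-0.001,-0.083,0,-0.5,0]]' && python3 -m pendant '[[0,0,0.005,0,0,0],[0,0,0.014,0,0,0],[0,0,0.024,0,0,0],[0,0,0.034,0,0,0],[0,0,0.044,0,0,0],[0,0,0.054,0,0,0],[0,0,0.064,0,0,0],[0,0,0.074,0,0,0],[0,0,0.081,0,0,0],[0,0,0.0835,0,0,0],[0,0,0.0835,0,0,0]]'
```

```text
t: 16.08
ee_pos: [0.5906, -0.0348, 0.1645]
tool_rot: [[0.999, -0.046, 0.001], [-0.046, -0.999, -0.001], [0.001, 0.001, -1.0]]
ft_force: [-0.7, 0.1, -0.8]
grip_width: 0.003
t: 17.45
ee_pos: [0.5916, -0.0371, 0.0815]
tool_rot: [[0.999, -0.046, 0.003], [-0.046, -0.999, -0.004], [0.004, 0.004, -1.0]]
ft_force: [-2.4, -6.9, 8.3]
grip_width: 0.001
```

```bash
python3 - <<'E'
from h import *
im=eyes.snapshot("top");crop("top","t10b",170,170,330,270,5,im)
f=lambda a,z:back("top",np.array(a,float)/5+[170,170]-.4,z)
E
```

```text
(no output)
```

View pics/t10b.png

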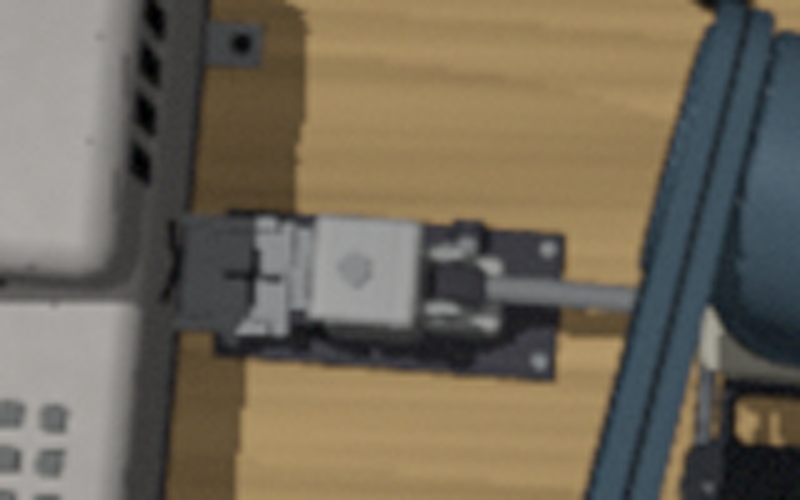

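```bash
cat > tilt.py <<'E'
from h import *
import sys
from scipy.optimize import least_squares
yaw=np.radians(-2.7);S=np.array([[np.cos(yaw),-np.sin(yaw),0],[np.sin(yaw),np.cos(yaw),0],[0,0,1]])
u=S[:,1];pad=np.array([.6000,.1847,0]);C=pad+u*(.033+.170)  # spectrometer middle
piv=C+u*.145
def rot(P,th):
    A=Ro.from_rotvec(-S[:,0]*th).as_matrix();return (P-piv)@A.T+piv
ref=cv2.cvtColor(cv2.imread("pics/t7.png"),cv2.COLOR_BGR2GRAY)
def est(im):
    g=cv2.cvtColor(im,cv2.COLOR_BGR2GRAY)
    def run(x0,y0,x1,y1,z,th0):
        m=np.zeros_like(ref);m[y0:y1,x0:x1]=255
        p=cv2.goodFeaturesToTrack(ref,25,.05,5,mask=m)
        q,st,e=cv2.calcOpticalFlowPyrLK(ref,g,p,None,winSize=(15,15),maxLevel=2)
        r,st2,_=cv2.calcOpticalFlowPyrLK(g,ref,q,None,winSize=(15,15),maxLevel=2)
        ok=(st.ravel()>0)&(np.abs(r-p).reshape(-1,2).max(1)<.3)
        p=p.reshape(-1,2)[ok];q=q.reshape(-1,2)[ok];P=back("top",p,z)
        f=lambda th:(proj("top",rot(P,th[0]))-q).ravel()
        s=least_squares(f,[0.02],loss="soft_l1",f_scale=.3)
        return s.x[0],len(p),np.abs(s.fun).mean(),(q-p).mean(0)
    for nm,b in {"keypad":(148,245,190,286,.09),"screen":(35,222,136,282,.1),"housing":(28,130,205,222,.215),"tab":(206,212,232,240,.0425),"table":(240,280,300,330,0)}.items():
        th,n,e,d=run(*b,0);print(nm,n,"tilt %.4f feet %.1f mm pad %.1f res %.2f"%(th,th*290,th*348,e),d.round(2))
if __name__=="__main__":
    im=eyes.snapshot("top");cv2.imwrite(f"pics/{sys.argv[1]}.png",im);est(im)
E
python3 tilt.py t11
```

```text
keypad 25 tilt 0.0249 feet 7.2 mm pad 8.7 res 0.06 [-1.67 -0.11]
screen 20 tilt 0.0219 feet 6.4 mm pad 7.6 res 0.26 [-1.26 -0.12]
housing 17 tilt 0.0153 feet 4.5 mm pad 5.3 res 0.38 [-1.8  -0.79]
tab 10 tilt 0.0277 feet 8.0 mm pad 9.6 res 0.23 [-1.14 -0.2 ]
table 1 tilt -0.0526 feet -15.3 mm pad -18.3 res 13.46 [  0.85 -26.36]
```

```bash
python3 -m pendant '[[0,0,-0.01,0,0,0],[0,-0.002,-0.025,0,0,0],[0,-0.005,-0.045,0.1,-0.2,0],[-0.001,-0.008,-0.065,0.2,-0.2,0],[-0.001,-0.01,-0.08,0.2,-0.2,0],[-0.001,-0.01,-0.084,0.2,-0.2,0],[-0.001,-0.01,-0.084,0.2,-0.2,0]]' && python3 -m pendant '[[0,0,0.005,0,0,0],[0,0,0.012,0,0,0],[0,0.002,0.022,0,0,0],[0,0.005,0.034,0,0,0],[0,0.007,0.044,0,0,0],[0,0.009,0.054,0,0,0],[0,0.0105,0.064,0,0,0],[0,0.012,0.074,0,0,0],[0,0.013,0.081,0,0,0],[0,0.013,0.085,0,0,0],[0,0.013,0.085,0,0,0]]'; python3 tilt.py t12
```

```text
t: 18.42
ee_pos: [0.5906, -0.0266, 0.1653]
tool_rot: [[0.999, -0.046, -0.0], [-0.046, -0.999, -0.001], [-0.0, 0.001, -1.0]]
ft_force: [-1.0, 0.1, -0.1]
grip_width: 0.001
t: 19.8
ee_pos: [0.5902, -0.0395, 0.0803]
tool_rot: [[0.999, -0.047, 0.001], [-0.047, -0.999, -0.0], [0.001, 0.0, -1.0]]
ft_force: [-1.5, 2.1, 8.5]
grip_width: 0.007
keypad 25 tilt 0.0500 feet 14.5 mm pad 17.4 res 0.10 [-3.43 -0.24]
screen 20 tilt 0.0527 feet 15.3 mm pad 18.3 res 0.55 [-3.43 -0.3 ]
housing 13 tilt 0.0310 feet 9.0 mm pad 10.8 res 0.41 [-4.01 -1.37]
tab 9 tilt 0.0502 feet 14.6 mm pad 17.5 res 0.46 [-2.26 -0.38]
table 1 tilt -0.0513 feet -14.9 mm pad -17.8 res 15.03 [  3.69 -26.65]
```

```bash
python3 - <<'E'
from h import *
crop("top","t12b",170,170,330,270,5,cv2.imread("pics/t12.png"))
E
```

```text
(no output)
```

View pics/t12b.png

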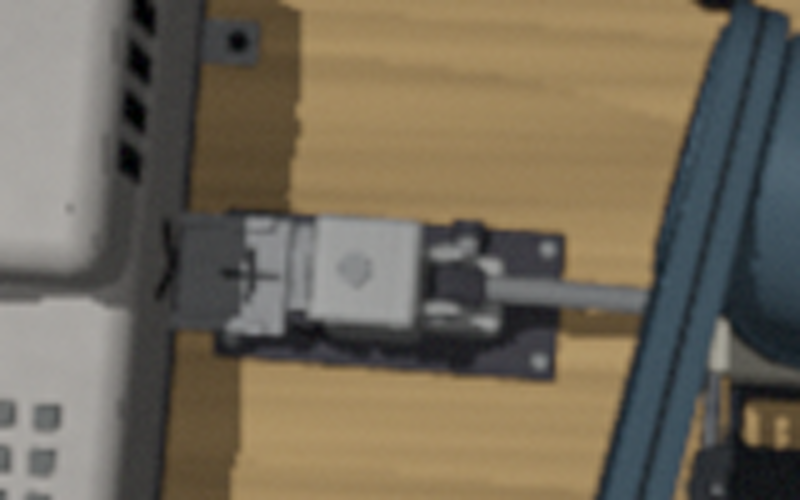

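```bash
python3 - <<'E'
from tilt import *
g=lambda a:np.array(a,float)/5+[170,170]-.4
for nm,p,z in[("cross",(257,277),.0425),("hole",(245,46),.0425),("vent",(150,167),.14),("vent",(150,167),.1)]:
    P=back("top",g([p]),z)
    print(nm,z,[ (f"{ft*1e3:.1f}",((proj("top",rot(P,ft/.29))[0]-g(p))*5).round(1).tolist()) for ft in(.0055,.0105,.0155,.0206)])
# subpixel template tracking of lug hole and cross
ref3=cv2.imread("pics/t7.png")
for fn in("t11","t12"):
  im=cv2.imread(f"pics/{fn}.png")
  for nm,(cx,cy),hw in[("hole",(218.5,178.7),6),("cross",(221,225),4),("corner keypad",(168,265),18)]:
    cx,cy=int(round(cx)),int(round(cy))
    k=8
    up=lambda a:cv2.resize(cv2.cvtColor(a,cv2.COLOR_BGR2GRAY),None,fx=k,fy=k,interpolation=cv2.INTER_CUBIC)
    T=up(ref3[cy-hw:cy+hw+1,cx-hw:cx+hw+1]);W=up(im[cy-hw-8:cy+hw+9,cx-hw-8:cx+hw+9])
    r=cv2.matchTemplate(W,T,cv2.TM_CCOEFF_NORMED);_,v,_,l=cv2.minMaxLoc(r)
    print(fn,nm,"shift*5",((np.array(l)/k-8)*5).round(1),v)
E
```

```text
cross 0.0425 [('5.5', [-3.4, -1.5]), ('10.5', [-6.7, -2.9]), ('15.5', [-10.3, -4.4]), ('20.6', [-14.3, -5.9])]
hole 0.0425 [('5.5', [-3.3, -2.7]), ('10.5', [-6.6, -5.2]), ('15.5', [-10.2, -7.7]), ('20.6', [-14.1, -10.3])]
vent 0.14 [('5.5', [-8.6, -2.4]), ('10.5', [-16.7, -4.7]), ('15.5', [-25.0, -6.9]), ('20.6', [-33.9, -9.3])]
vent 0.1 [('5.5', [-6.4, -2.2]), ('10.5', [-12.6, -4.2]), ('15.5', [-18.9, -6.2]), ('20.6', [-25.7, -8.3])]
t11 hole shift*5 [-2.5 -2.5] 0.9680174589157104
t11 cross shift*5 [-5.  -1.2] 0.9901970028877258
t11 corner keypad shift*5 [-8.1 -0.6] 0.9706379771232605
t12 hole shift*5 [-6.2 -4.4] 0.984169065952301
t12 cross shift*5 [-6.2 -1.9] 0.8856745958328247
t12 corner keypad shift*5 [-16.9  -1.2] 0.9543485045433044
```

```bash
python3 -m pendant '[[0,0,-0.01,0,0,0],[0,-0.002,-0.025,0,0,0],[0,-0.005,-0.045,0,0,0],[0,-0.008,-0.065,0,0,0],[0,-0.011,-0.08,0,0,0],[0,-0.012,-0.085,0,0,0],[0,-0.012,-0.085,0,0,0]]' && python3 -m pendant '[[0,0,0.005,0,0,0],[0,0,0.012,0,0,0],[0,0.002,0.022,0,0,0],[0,0.005,0.034,0,0,0],[0,0.007,0.044,0,0,0],[0,0.009,0.054,0,0,0],[0,0.0105,0.064,0,0,0],[0,0.0115,0.074,0,0,0],[0,0.0125,0.081,0,0,0],[0,0.0125,0.085,0,0,0],[0,0.0125,0.085,0,0,0]]'; python3 tilt.py t13; python3 - <<'E'
from h import *
crop("top","t13b",170,170,330,270,5,cv2.imread("pics/t13.png"))
crop("side","s13",150,120,330,250,4)
ref3=cv2.imread("pics/t7.png");im=cv2.imread("pics/t13.png")
for nm,(cx,cy),hw in[("hole",(218.5,178.7),6),("cross",(221,225),4)]:
    cx,cy=int(round(cx)),int(round(cy));k=8
    up=lambda a:cv2.resize(cv2.cvtColor(a,cv2.COLOR_BGR2GRAY),None,fx=k,fy=k,interpolation=cv2.INTER_CUBIC)
    T=up(ref3[cy-hw:cy+hw+1,cx-hw:cx+hw+1]);W=up(im[cy-hw-8:cy+hw+9,cx-hw-8:cx+hw+9])
    r=cv2.matchTemplate(W,T,cv2.TM_CCOEFF_NORMED);_,v,_,l=cv2.minMaxLoc(r)
    print(nm,"shift*5",((np.array(l)/k-8)*5).round(1),v)
E
```

```text
t: 20.72
ee_pos: [0.5906, -0.0274, 0.1653]
tool_rot: [[0.999, -0.046, 0.0], [-0.046, -0.999, -0.0], [0.0, 0.0, -1.0]]
ft_force: [0.2, -0.3, 0.6]
grip_width: 0.006
t: 22.1
ee_pos: [0.5903, -0.0401, 0.0803]
tool_rot: [[0.999, -0.047, 0.001], [-0.047, -0.999, -0.0], [0.001, 0.0, -1.0]]
ft_force: [-1.1, 0.0, 8.2]
grip_width: 0.005
keypad 25 tilt 0.0747 feet 21.7 mm pad 26.0 res 0.10 [-5.26 -0.39]
screen 18 tilt 0.0839 feet 24.3 mm pad 29.2 res 0.56 [-4.99 -0.34]
housing 13 tilt 0.0476 feet 13.8 mm pad 16.6 res 0.57 [-6.21 -1.81]
tab 5 tilt 0.0609 feet 17.7 mm pad 21.2 res 0.58 [-3.05 -0.79]
table 2 tilt -0.0695 feet -20.2 mm pad -24.2 res 7.71 [  1.6  -13.29]
hole shift*5 [-10.   -7.5] 0.9689246416091919
cross shift*5 [-35.6  -5. ] 0.8696515560150146
```

View pics/t13b.png

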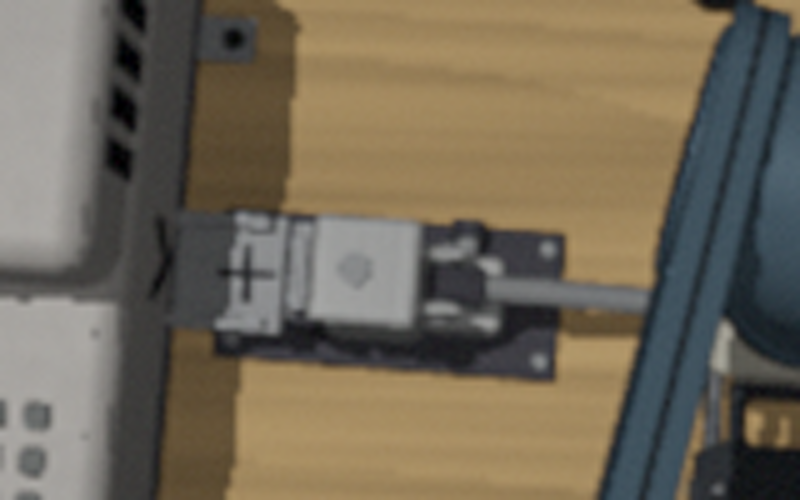

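View pics/s13.png

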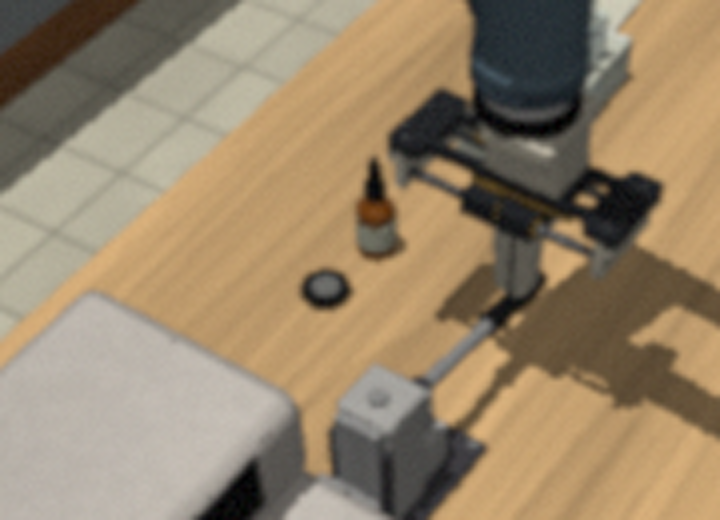

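```bash
python3 - <<'E'
from h import *
im=eyes.snapshot("side")
s=robot.get_state();print(s['t'],s['ee_pos'],s['ft_force'],s['joint_vel'].round(3))
E
```

```text
22.25 [ 0.59030959 -0.04014743  0.08052647] [-1.52422803  0.68868367  7.86809884] [ 0.    -0.001  0.001  0.     0.002 -0.002]
```

```bash
python3 -c "
from cell import order
print(order.sign_off())"
```

```text
the job is handed in; nothing more can be done
None
```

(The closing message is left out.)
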